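# Find the loose push lock and hold its screw cap open

## Task

One of the three push locks on the window stile has a loose bolt: tap the brass bolt of all three down as far as it will easily go, with light pressure (a sound bolt stops firm after a few millimetres, the loose one sinks almost flush). Then lift the black screw cap of the loose lock, and only that one, by its red tab to well over half-way upright so that I can get the hex key in, and finish while still holding it open, because it springs shut. Leave the loose parts on the counter where they lie.

Things in the scene. Friction and masses are not known exactly. Their poses are not given: they have to be found in the camera images.
- stile: white window stile, 86 x 560 mm, clamped in cradles; never moves. Origin: middle of its length at table height; y along it, x across, z up. Three like aluminium push locks (46 x 124 mm along y, tops 78 mm above the table) at y = 165 (a), 0 (b), -165 mm (c): brass bolt near the -y end, black sprung cap over the locking screw at the +y end. Which is loose varies and cannot be seen.
- bolt_a (a joint): how far the push bolt of lock a is pressed in (m): 0 = fully out, 14 mm proud of the lock case. It slides straight down against about 2.5 N of friction and stays where it is left. A sound bolt stops hard at about 3.5 mm; the loose bolt runs on to 11 mm, almost flush.
- bolt_a_top (a point): centre of the flat top of the push bolt of lock a (18 mm diameter, 92 mm above the table when out); moves with the bolt. The cap's tab begins 28 mm from it along the stile's +y.
- cap_a (a joint): opening angle of the cap of lock a (rad): 0 = shut, 1.57 = upright, stop at 1.75. A spring (0.02 N m shut, growing 0.04 N m per rad) shuts it when let go.
- cap_a_tab (a point): grip point in the tab on the cap of lock a, 96 mm above the table when shut. The tab is a red fin standing near the free (-y) edge of the cap: 9 mm thick along the point's x, 16 mm long along y, its top 10 mm above this point; the cap plate (41 x 66 x 4 mm) is 14 mm below it. Axes turn with the cap and match the stile's when shut.
- cap_a_hinge (a point): on the hinge axis of the cap of lock a, which runs along the stile's x; 74 mm above the table. Shut, the tab's grip point lies 56 mm towards the stile's -y and 22 mm higher; opening lifts it up and over towards +y.
- bolt_b (a joint): how far the push bolt of lock b is pressed in (m): 0 = fully out, 14 mm proud of the lock case. It slides straight down against about 2.5 N of friction and stays where it is left. A sound bolt stops hard at about 3.5 mm; the loose bolt runs on to 11 mm, almost flush.
- bolt_b_top (a point): centre of the flat top of the push bolt of lock b (18 mm diameter, 92 mm above the table when out); moves with the bolt. The cap's tab begins 28 mm from it along the stile's +y.
- cap_b (a joint): opening angle of the cap of lock b (rad): 0 = shut, 1.57 = upright, stop at 1.75. A spring (0.02 N m shut, growing 0.04 N m per rad) shuts it when let go.
- cap_b_tab (a point): grip point in the tab on the cap of lock b, 96 mm above the table when shut. The tab is a red fin standing near the free (-y) edge of the cap: 9 mm thick along the point's x, 16 mm long along y, its top 10 mm above this point; the cap plate (41 x 66 x 4 mm) is 14 mm below it. Axes turn with the cap and match the stile's when shut.
- cap_b_hinge (a point): on the hinge axis of the cap of lock b, which runs along the stile's x; 74 mm above the table. Shut, the tab's grip point lies 56 mm towards the stile's -y and 22 mm higher; opening lifts it up and over towards +y.
- bolt_c (a joint): how far the push bolt of lock c is pressed in (m): 0 = fully out, 14 mm proud of the lock case. It slides straight down against about 2.5 N of friction and stays where it is left. A sound bolt stops hard at about 3.5 mm; the loose bolt runs on to 11 mm, almost flush.
- bolt_c_top (a point): centre of the flat top of the push bolt of lock c (18 mm diameter, 92 mm above the table when out); moves with the bolt. The cap's tab begins 28 mm from it along the stile's +y.
- cap_c (a joint): opening angle of the cap of lock c (rad): 0 = shut, 1.57 = upright, stop at 1.75. A spring (0.02 N m shut, growing 0.04 N m per rad) shuts it when let go.
- cap_c_tab (a point): grip point in the tab on the cap of lock c, 96 mm above the table when shut. The tab is a red fin standing near the free (-y) edge of the cap: 9 mm thick along the point's x, 16 mm long along y, its top 10 mm above this point; the cap plate (41 x 66 x 4 mm) is 14 mm below it. Axes turn with the cap and match the stile's when shut.
- cap_c_hinge (a point): on the hinge axis of the cap of lock c, which runs along the stile's x; 74 mm above the table. Shut, the tab's grip point lies 56 mm towards the stile's -y and 22 mm higher; opening lifts it up and over towards +y.
- trickle_vent: white trickle vent, bar 240 x 26 x 19 mm with a row of dark slots; origin at the centre of its underside. Bystander.
- restrictor: chrome window restrictor, flat bar 130 x 22 x 16 mm; origin at the centre of its underside. Bystander.
- letterbox_flap: black letterbox flap, plate 250 x 46 x 12 mm; origin at the centre of its underside. Bystander.
- spacer_1: grey plastic spacer corner, an L with two 37 mm arms, 14 mm wide, 9 mm high; origin under its corner. Bystander.
- spacer_2: the other grey spacer corner, same shape; origin under its corner. Bystander.
- hex_key: T-handled hex key lying flat: green cross handle 90 x 22 x 16 mm and a 5 mm steel shaft reaching 100 mm along its +x; origin under the middle of its length. Bystander.

How it is judged:
On the way:
1. all three bolts have been tapped in (each more than 2 mm), in any order (value of joint each of bolt_a, bolt_b, bolt_c above 0.002 m), for 0.2 s.
At the end, for the whole second after the job is handed in: All bolts tapped in over 2 mm; the cap of the loose lock (bolt in over 6 mm) open over 0.8 rad (46 degrees), at rest, held by the fingers (over 0.2 N, grasp point within 60 mm of its tab); the other caps shut (under 0.1 rad); every loose part within 20 mm of its start (all of step 1 and ((value of joint bolt_a above 0.006 m and value of joint cap_a above 0.8 rad and velocity of joint cap_a between -0.15 and 0.15 rad/s and distance between the grasp point and cap_a_tab below 0.06 m and value of joint each of cap_b, cap_c below 0.1 rad and value of joint each of bolt_b, bolt_c below 0.006 m) or (value of joint bolt_b above 0.006 m and value of joint cap_b above 0.8 rad and velocity of joint cap_b between -0.15 and 0.15 rad/s and distance between the grasp point and cap_b_tab below 0.06 m and value of joint each of cap_a, cap_c below 0.1 rad and value of joint each of bolt_a, bolt_c below 0.006 m) or (value of joint bolt_c above 0.006 m and value of joint cap_c above 0.8 rad and velocity of joint cap_c between -0.15 and 0.15 rad/s and distance between the grasp point and cap_c_tab below 0.06 m and value of joint each of cap_a, cap_b below 0.1 rad and value of joint each of bolt_a, bolt_b below 0.006 m)) and contact force between the fingers and stile above 0.2 N and distance of each of trickle_vent, restrictor, letterbox_flap, spacer_1, spacer_2, hex_key from where it was at the start of the episode below 0.02 m); the arm keeps its last pose, push and grip.
It fails at once if the cap of a lock whose bolt has not been found loose is lifted (over 0.35 rad) ((value of joint cap_a above 0.35 rad and value of joint bolt_a below 0.006 m) or (value of joint cap_b above 0.35 rad and value of joint bolt_b below 0.006 m) or (value of joint cap_c above 0.35 rad and value of joint bolt_c below 0.006 m)).
It fails at once if the locks are pressed hard (over 60 N) (contact force between the arm and stile above 60 N).
It fails at once if a loose part on the counter is shifted by more than 20 mm (distance of any of trickle_vent, restrictor, letterbox_flap, spacer_1, spacer_2, hex_key from where it was at the start of the episode above 0.02 m).
It also fails if it takes over 45 s, if anything falls off the work surface, if the arm or the gripper's body presses on something with over 40 N, if the wrist force passes 120 N, or if a joint passes its speed limit or range.

## Robot

A 6-joint arm with a two-finger parallel gripper is mounted at the origin on the work surface. World frame = base frame: x ahead of the robot, y to its left, z up, the work surface at z = 0. Lengths are in m, angles in rad, forces in N, time in s.
With the tool pointing down it reaches from about 0.3 to 0.775 m from the base axis. Payload 14.6 kg.
Tool frame: the origin (TCP) lies between the finger pads; the fingertips stand 8 mm ahead of it and the grasp point (between the pads) lies 11 mm behind it; x points along the fingers, y is the direction in which the jaws open and shut, and the axes are right-handed (so a half turn about x gives the same grasp; the last joint's range is limited). The gripper opens to 94 mm and grips with 3 to 60 N. Pads are 16 mm wide; open, the fingers measure 119 mm over their backs; the gripper's body (75 mm by 177 mm) begins 78 mm behind the grasp point.
Start: joints at [-1.289, 0.3, 1.521, -0, 1.321, -0.067], TCP at [0.188, -0.517, 0.213] pointing down, gripper open.
Joint ranges: [-3.03, 3.03], [-0.79, 2.21], [0.23, 2.52], [-1.04, 4.18], [0, 3.07], [-2.55, 2.55]. Speed limits (rad/s): [2.22, 2.22, 2.57, 3.14, 3.14, 3.14].

## Interface

Orientations are given as [roll, pitch, yaw] about the fixed x, y, z axes, in that order (R = Rz(yaw) Ry(pitch) Rx(roll)).
In Python, from station import ctrl gives the robot as it stands.
- The arm moves only by the shell command python3 -m creep 'ROWS' [FORCE]. ROWS is a JSON object of lists of equal length, an entry for each row: "hand": the closure, from -1 (fully open) to 1 (shut); "slide": the shift along the tool's x, y, z in m, a list of three; "spin": the turn about the tool's x in degrees. A call has 1 to 12 rows; each row is the pose to reach, as a shift and turn from the pose commanded when the call began, along the tool's axes at that moment; what a row does not reach only later rows make up. A row lasts 1/12 s, in which the tool goes at most 41.7 mm and 7.16 degrees, less where a joint would pass 70% of its speed; a pose out of reach is approached as far as the arm can. A call with a gripper value outside its range is refused whole. The fingers move at their own pace and stop on an object; FORCE is the grip in N (left out, the last holds). Time passes only in rows, so rows that repeat a pose let the fingers close. It gives the time, the measured TCP pose, the force and the opening at its end, in the units of the state.
- ctrl.get_obs(): the state, without advancing time (a new reading comes with each control period).
- ctrl.camera(name): name is "side" or "top" or "wrist"; returns the picture (480x640x3 uint8, red, green, blue); there is no depth.
- ctrl.calibration(name): a dict with "K" (3x3 intrinsics, pixels), "R" (3x3) and "t" (3): a world point X has camera coordinates R X + t. Camera axes: x right, y down, z forward; pixel columns grow to the right and rows downward; lengths in m; the calibration is good to about 2 mm. A picture is of the moment at which its call begins: read the wrist's pose just before it. calibration takes no time and is no camera call; for the wrist camera it gives the pose at the moment of the call.
- ctrl.hand_in(): hands the job in, once; it reports no verdict.
The state is a dict: "time_s": time; "qpos": joint angles; "joint_vel": joint speeds; "tau": joint torques, N m; "ee_pos": TCP position; "eef_rot": TCP orientation; "force": force on the tool from outside, world axes, zero at the start; "moment": the same for the moment, N m; "grip_width": finger opening in m.
Only numpy, scipy, OpenCV 4.12 (cv2) and the standard library are available. Lean on these libraries where they do the work, as an engineer would, in place of code of your own. Each camera call takes 0.05 s, during which the arm holds its last target.

## Working session

There is one attempt and no reset: what is moved stays moved. The work goes in short steps, Python scripts to look and compute and a shell command to move; the robot and the scene stay as the last step left them, time stands still between calls to the robot, and variables do not carry over. Pictures are saved under pics/ and viewed, and the job is handed in when it is done.

```bash
ls; mkdir -p pics
python3 - <<'E'
from station import ctrl
import cv2
o=ctrl.get_obs()
for k in o: print(k,o[k])
for n in ("side","top","wrist"):
    c=ctrl.calibration(n); print(n,c)
    im=ctrl.camera(n); cv2.imwrite(f"pics/{n}0.png",im[:,:,::-1])
E
```

```text
pics
time_s 0.0
qpos [-1.28859835e+00  3.00491938e-01  1.52160495e+00  2.70258816e-06
  1.32068516e+00 -6.65814677e-02]
joint_vel [-1.32126487e-04 -2.21802629e-04 -1.66180893e-05 -1.37798588e-04
  1.05519614e-03 -1.84296869e-03]
tau [ 8.76952035e-04 -5.31806231e+01 -3.52738667e+01  7.08495034e-02
  2.44282099e-02 -1.36215681e-04]
ee_pos [ 0.18789795 -0.51663181  0.2128648 ]
eef_rot [-1.63957866  1.56960693  1.85079277]
force [ 0.21998066 -0.12613515 -0.32664236]
moment [-0.08853605 -0.01739227 -0.02793477]
grip_width 0.09396653333953757
side {'K': array([[548.00008587,   0.        , 321.15766329],
       [  0.        , 548.00008587, 242.54029444],
       [  0.        ,   0.        ,   1.        ]]), 'R': array([[-0.76256138, -0.64659775, -0.02028523],
       [-0.38088398,  0.47409745, -0.79382555],
       [ 0.52290299, -0.59761439, -0.60780713]]), 't': array([0.42742865, 0.26143435, 1.2382908 ])}
top {'K': array([[533.69247203,   0.        , 318.81020694],
       [  0.        , 533.69247203, 248.05191744],
       [  0.        ,   0.        ,   1.        ]]), 'R': array([[ 0.01515742, -0.99988359,  0.00174797],
       [-0.98000789, -0.01520292, -0.19837694],
       [ 0.19838043,  0.00129386, -0.98012424]]), 't': array([-0.00409559,  0.55835731,  1.21006206])}
wrist {'K': array([[426.39609484,   0.        , 326.33896938],
       [  0.        , 426.39609484, 240.29637751],
       [  0.        ,   0.        ,   1.        ]]), 'R': array([[ 0.34136207, -0.93993097, -0.00130486],
       [-0.90757339, -0.329971  ,  0.25967225],
       [-0.24450456, -0.087458  , -0.96569592]]), 't': array([-0.54870203, -0.02696543,  0.39204843])}
```

View pics/side0.png

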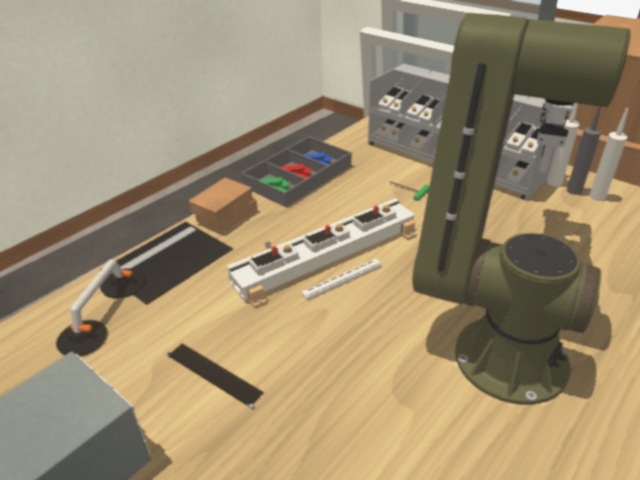

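View pics/top0.png

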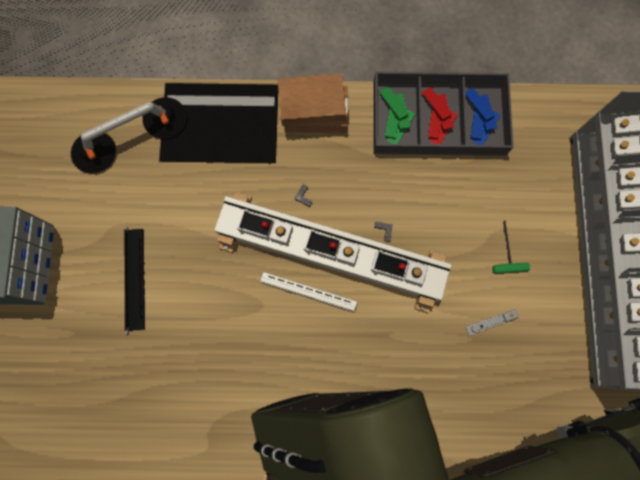

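View pics/wrist0.png

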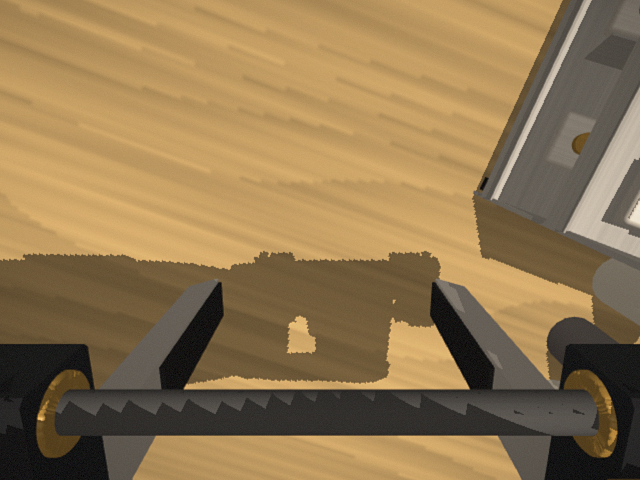

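The top view shows the stile with locks a, b and c from left to right: bolts near (280,231), (348,252), (417,272) and red tabs near (263,225), (332,245), (402,267). Next I'll measure them.

```bash
cat > h.py <<'E'
import numpy as np, cv2
from station import ctrl
from scipy.spatial.transform import Rotation as Ro
def ray(c,px,z):
    d=c["R"].T@np.linalg.inv(c["K"])@np.array([px[0],px[1],1.]); o=-c["R"].T@c["t"]
    return o+d*(z-o[2])/d[2]
def blobs(im,kind,roi,amin=8):
    hsv=cv2.cvtColor(im,cv2.COLOR_RGB2HSV)
    if kind=="red": m=cv2.inRange(hsv,(0,150,70),(6,255,255))|cv2.inRange(hsv,(172,150,70),(180,255,255))
    else: m=cv2.inRange(hsv,(10,90,90),(25,255,255))
    k=np.zeros_like(m); x0,y0,x1,y1=roi; k[y0:y1,x0:x1]=m[y0:y1,x0:x1]
    n,l,s,ce=cv2.connectedComponentsWithStats(k)
    return [(ce[i].round(1),int(s[i,4])) for i in range(1,n) if s[i,4]>=amin]
E
python3 - <<'E'
from h import *
im=cv2.imread("pics/top0.png")[:,:,::-1].copy(); c=ctrl.calibration("top")
for p,a in blobs(im,"red",(215,195,450,300)): print("red",p,a,ray(c,p,.104))
for p,a in blobs(im,"brass",(235,195,440,290)): print("brass",p,a,ray(c,p,.092))
im2=cv2.imread("pics/side0.png")[:,:,::-1].copy(); c=ctrl.calibration("side")
for p,a in blobs(im2,"red",(240,190,410,290),4): print("side red",p,a,ray(c,p,.100))
cv2.imwrite("pics/topcrop.png",cv2.resize(im[190:310,200:460,::-1],None,fx=3,fy=3,interpolation=cv2.INTER_CUBIC))
E
```

```text
red [264.1 223.8] 35 [0.60360409 0.13114034 0.104     ]
red [332.6 244.5] 38 [ 0.55739002 -0.02695689  0.104     ]
red [401.8 265.4] 34 [ 0.51144099 -0.18423854  0.104     ]
brass [368.7 216.1] 6693 [ 0.62887065 -0.11075226  0.092     ]
brass [279.8 229.9] 44 [0.59259394 0.09551885 0.092     ]
brass [286.1 272.8] 2972 [0.49229597 0.0781667  0.092     ]
brass [347.7 250.5] 50 [ 0.54634011 -0.06214536  0.092     ]
brass [416.9 271.4] 48 [ 0.50013471 -0.22039265  0.092     ]
side red [375.2 209.9] 20 [ 0.50454566 -0.17269766  0.1       ]
side red [327.  229.2] 20 [ 0.55143595 -0.01676192  0.1       ]
side red [273.9 250.5] 22 [0.59838145 0.13983712 0.1       ]
```

View pics/topcrop.png

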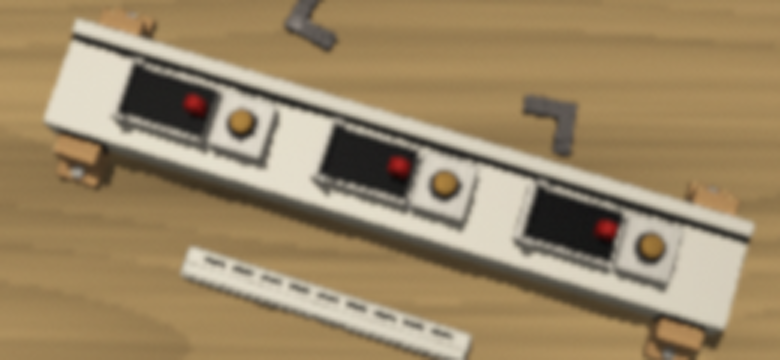

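```bash
cat >> h.py <<'E'
B={'c':np.array([.50013,-.22039]),'b':np.array([.54634,-.06215]),'a':np.array([.59259,.09552])}
def T():
    o=ctrl.get_obs(); return o,Ro.from_euler("xyz",o["eef_rot"]).as_matrix()
def rel(p):
    o,R=T(); return (R.T@(np.array(p)-o["ee_pos"])*1000).round(1)
E
python3 - <<'E'
from h import *
o,R=T(); print(R.round(3))
yv=B['a']-B['c']; th=np.degrees(np.arctan2(yv[1],yv[0])); print("stile y dir",th, np.linalg.norm(yv), np.linalg.norm(B['b']-(B['a']+B['c'])/2))
sx=np.array([yv[1],-yv[0],0])/np.linalg.norm(yv)
ty=R.T@sx; a=np.degrees(np.arctan2(ty[2],ty[1])); print("spin",a,"or",a-180, "q6",np.degrees(o["qpos"][5]))
for k in 'cba': print(k,rel([*B[k],.18]))
E
```

```text
[[-0.     0.342 -0.94 ]
 [ 0.001 -0.94  -0.342]
 [-1.    -0.001 -0.   ]]
stile y dir 73.68639204737985 0.32916254297838937 0.00028570089254323415
spin -53.69946078115218 or -233.6994607811522 q6 -3.8167590399064486
c [  33.2 -171.7 -394.7]
b [  33.3 -304.6 -492.2]
a [  33.4 -437.  -589.6]
```

```bash
python3 -m creep '{"hand":[1,1,1,1,1,1,1,1,1,1,1,1],"slide":[[0,-10,-20],[0,-25,-55],[0,-40,-92],[0,-56,-129],[0,-72,-166],[0,-88,-203],[0,-104,-240],[0,-120,-277],[0,-136,-314],[0,-152,-350],[0,-165,-380],[0,-172,-395]],"spin":[-3,-8,-13,-18,-24,-30,-36,-42,-48,-52,-53.7,-53.7]}' 20
python3 -m creep '{"hand":[1,1,1],"slide":[[0,0,0],[0,0,0],[0,0,0]],"spin":[0,0,0]}'
python3 - <<'E'
from h import *
im=ctrl.camera("wrist"); cv2.imwrite("pics/w1.png",im[:,:,::-1])
o,R=T(); print(o["ee_pos"],R.round(3),o["force"],o["grip_width"],o["qpos"])
E
```

```text
time_s: 1.15
ee_pos: [0.5501, -0.1691, 0.2133]
eef_rot: [-1.634, 1.571, 2.796]
force: [0.6, -0.7, -0.4]
grip_width: 0.0178
time_s: 1.4
ee_pos: [0.5485, -0.1711, 0.2131]
eef_rot: [-1.392, 1.57, 3.036]
force: [-1.8, -0.8, 0.3]
grip_width: 0.0006
[ 0.54825907 -0.17164295  0.21328751] [[-0.001  0.959 -0.282]
 [ 0.    -0.282 -0.959]
 [-1.    -0.001  0.   ]] [-0.65552041  0.70583025 -0.33013052] 0.00026447581378893003 [-3.67078954e-01  3.55046962e-01  1.44851181e+00 -1.68440487e-04
  1.33852731e+00 -8.14528417e-02]
```

View pics/w1.png

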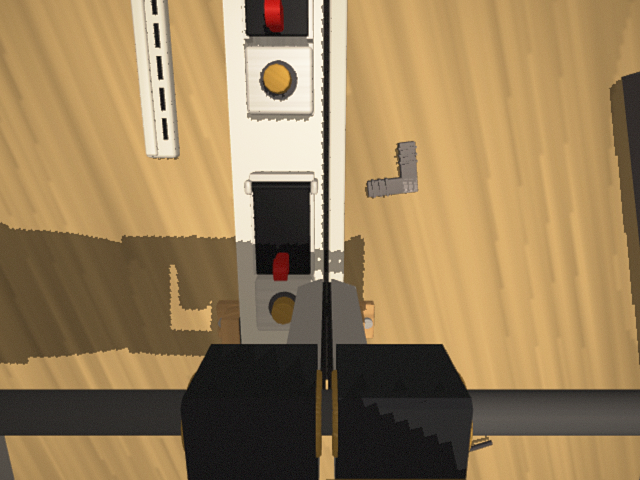

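The wrist picture shows bolt b at about (277,79), tab c at (281,266), and bolt c at (282,308), partly hidden by the finger. The TCP went about 16% further than I commanded, so I'll check the measurement and then test the scale with a small move.

```bash
python3 - <<'E'
from h import *
im=cv2.imread("pics/w1.png")[:,:,::-1].copy(); c=ctrl.calibration("wrist")
for k,z,roi in (("red",.106,(240,240,310,290)),("brass",.092,(245,50,310,110)),("brass",.092,(260,285,305,330))):
  for p,a in blobs(im,k,roi,60): print(k,p,a,ray(c,p,z))
print(B, rel([*B['c'],.18]))
E
python3 -m creep '{"hand":[1,1,1,1],"slide":[[0,0,10],[0,0,20],[0,0,20],[0,0,20]],"spin":[0,0,0,0]}'
python3 -m creep '{"hand":[1,1],"slide":[[0,0,0],[0,0,0]],"spin":[0,0]}'
```

```text
red [280.7 266.7] 404 [ 0.5125823  -0.17977094  0.106     ]
brass [276.7  77.7] 651 [ 0.54694582 -0.060787    0.092     ]
brass [282.6 310.5] 472 [ 0.50047532 -0.21693878  0.092     ]
{'c': array([ 0.50013, -0.22039]), 'b': array([ 0.54634, -0.06215]), 'a': array([0.59259, 0.09552])} [ 33.3 -32.4  60.3]
time_s: 1.78
ee_pos: [0.5001, -0.3336, 0.2139]
eef_rot: [1.007, 1.57, -0.85]
force: [1.2, -0.1, 0.4]
grip_width: 0.0003
time_s: 1.95
ee_pos: [0.5002, -0.3335, 0.2134]
eef_rot: [-1.677, 1.571, 2.746]
force: [-0.1, 0.4, 0.2]
grip_width: 0.0006
```

My mistake: slide is in metres, and I typed millimetres, so the rows ran at the speed cap. The moves stayed clear of everything. I'll use metres from here.

Run:
```python
from h import *
print(rel([.5003,-.2195,.12])/1000)
```

```text
[ 0.0934 -0.0324 -0.1093]
```

```bash
python3 -m creep '{"hand":[1,1,1,1,1,1,1,1],"slide":[[0,-0.01,-0.035],[0.0,-0.02,-0.07],[0.01,-0.03,-0.1],[0.03,-0.0324,-0.1093],[0.06,-0.0324,-0.1093],[0.085,-0.0324,-0.1093],[0.0934,-0.0324,-0.1093],[0.0934,-0.0324,-0.1093]],"spin":[0,0,0,0,0,0,0,0]}'
python3 - <<'E'
from h import *
im=ctrl.camera("side"); cv2.imwrite("pics/s2.png",cv2.resize(im[150:310,220:440,::-1],None,fx=3.5,fy=3.5,interpolation=cv2.INTER_CUBIC))
im=ctrl.camera("wrist"); cv2.imwrite("pics/w2.png",im[:,:,::-1])
o,R=T(); print(o["ee_pos"],o["force"],rel([.5003,-.2195,.12]))
E
```

```text
time_s: 2.62
ee_pos: [0.5008, -0.2161, 0.1186]
eef_rot: [-1.785, 1.568, 2.643]
force: [-0.4, -0.4, -0.3]
grip_width: 0.0002
[ 0.50207717 -0.21701783  0.12134066] [-0.21404471  0.39127096 -0.05261239] [ 1.3 -1.   2.9]
```

View pics/s2.png

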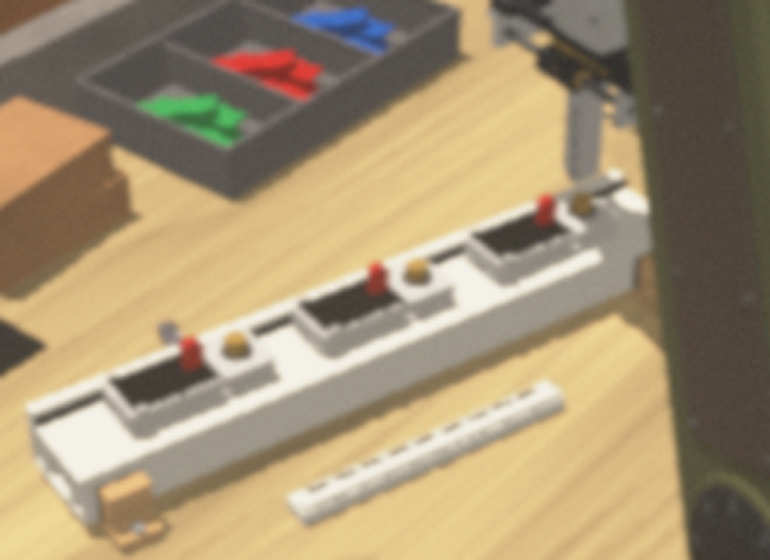

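View pics/w2.png

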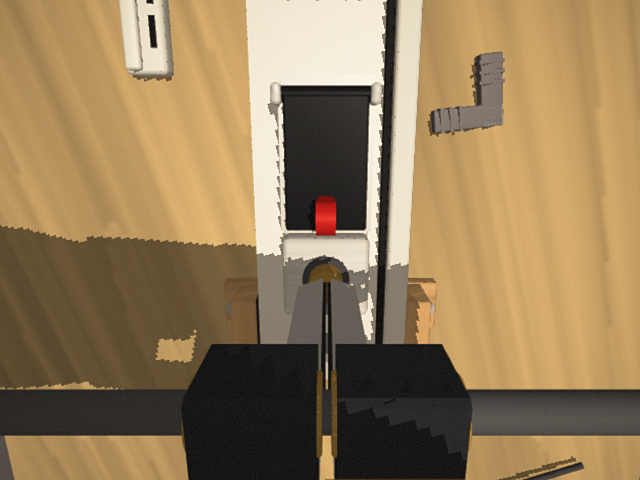

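The wrist picture shows the closed fingers in line with bolt c, whose visible edge is at about (326,272) with tab c at (326,215). I'll project the expected points into the image to check along the stile.

```bash
cat >> h.py <<'E'
def proj(c,X):
    p=c["K"]@(c["R"]@np.array(X)+c["t"]); return (p[:2]/p[2]).round(1)
E
python3 - <<'E'
from h import *
c=ctrl.calibration("wrist"); o,R=T(); print(o["ee_pos"],o["force"])
b=np.array([.5003,-.2195,.092]); y=np.array([.281,.960,0])
print("bolt ctr",proj(c,b),"far edge",proj(c,b+.009*y),"tab top far/near",proj(c,b+y*.044+[0,0,.014]),proj(c,b+y*.028+[0,0,.014]),"tip",proj(c,o["ee_pos"]-[0,0,.008]))
im=cv2.imread("pics/w2.png")[:,:,::-1]; hsv=cv2.cvtColor(im.copy(),cv2.COLOR_RGB2HSV)
for r in range(190,290,4): print(r,hsv[r,322])
E
```

```text
[ 0.50207717 -0.21701783  0.12134066] [-0.21404471  0.39127096 -0.05261239]
bolt ctr [325.  287.9] far edge [325. 271.] tab top far/near [324.9 206.9] [324.9 241.6] tip [327.2 299.2]
190 [165  28  36]
194 [15 28 37]
198 [  1 219 119]
202 [  0 220 140]
206 [  1 221 180]
210 [  1 224 196]
214 [  1 214 217]
218 [  1 197 232]
222 [  1 216 218]
226 [  1 222 200]
230 [  1 227 181]
234 [  1 228 143]
238 [ 18  42 169]
242 [ 18  41 223]
246 [ 21  33 232]
250 [ 21  35 231]
254 [ 21  38 235]
258 [ 5 19 80]
262 [160  19  40]
266 [ 18 167  93]
270 [ 19 171  91]
274 [ 19 169 104]
278 [ 17 133 102]
282 [21 35 96]
286 [19 43 96]
```

```bash
python3 -m creep '{"hand":[1,1,1,1],"slide":[[0.007,0,0],[0.014,0,0],[0.018,0,0],[0.018,0,0]],"spin":[0,0,0,0]}'
for i in 1; do python3 -m creep '{"hand":[1,1,1],"slide":[[0.001,0,0],[0.002,0,0],[0.002,0,0]],"spin":[0,0,0]}'; done
python3 -m creep '{"hand":[1,1,1],"slide":[[0.001,0,0],[0.002,0,0],[0.002,0,0]],"spin":[0,0,0]}'
```

```text
time_s: 3.05
ee_pos: [0.5013, -0.2168, 0.1012]
eef_rot: [-1.747, 1.57, 2.68]
force: [0.1, -0.0, -0.2]
grip_width: 0.0008
time_s: 3.3
ee_pos: [0.5018, -0.217, 0.1001]
eef_rot: [1.363, 1.571, -0.493]
force: [-0.5, -0.2, 0.5]
grip_width: 0.0004
time_s: 3.55
ee_pos: [0.5018, -0.2169, 0.0981]
eef_rot: [1.425, 1.57, -0.431]
force: [0.0, 0.4, 0.7]
grip_width: 0.0004
```

```bash
python3 -m creep '{"hand":[1,1,1],"slide":[[0.001,0,0],[0.001,0,0],[0.001,0,0]],"spin":[0,0,0]}'
python3 -m creep '{"hand":[1,1,1],"slide":[[0.001,0,0],[0.001,0,0],[0.001,0,0]],"spin":[0,0,0]}'
```

```text
time_s: 3.8
ee_pos: [0.5017, -0.2169, 0.097]
eef_rot: [1.272, 1.571, -0.583]
force: [-0.8, -0.5, 0.6]
grip_width: 0.0004
time_s: 4.05
ee_pos: [0.5018, -0.2169, 0.0967]
eef_rot: [1.335, 1.57, -0.52]
force: [-3.0, 1.3, 8.0]
grip_width: -0.0001
```

```bash
python3 -m creep '{"hand":[1,1,1],"slide":[[0.0,0,0],[0.0,0,0],[0.0,0,0]],"spin":[0,0,0]}'
python3 -m creep '{"hand":[1,1,1],"slide":[[0.0005,0,0],[0.001,0,0],[0.001,0,0]],"spin":[0,0,0]}'
```

```text
time_s: 4.3
ee_pos: [0.5018, -0.2169, 0.0967]
eef_rot: [1.304, 1.57, -0.552]
force: [-2.2, 1.0, 8.9]
grip_width: 0.0003
time_s: 4.55
ee_pos: [0.5019, -0.217, 0.0965]
eef_rot: [1.314, 1.57, -0.541]
force: [-7.4, 4.2, 18.1]
grip_width: 0.0004
```

```bash
python3 -m creep '{"hand":[1,1,1,1,1,1,1,1],"slide":[[-0.02,0,0],[-0.035,0,0],[-0.035,0,-0.035],[-0.035,0,-0.07],[-0.035,0,-0.105],[-0.035,0,-0.14],[-0.035,0,-0.165],[-0.035,0,-0.165]],"spin":[0,0,0,0,0,0,0,0]}'
python3 -m creep '{"hand":[1,1],"slide":[[0,0,0],[0,0,0]],"spin":[0,0]}'
python3 - <<'E'
from h import *
im=ctrl.camera("side"); cv2.imwrite("pics/s3.png",cv2.resize(im[150:310,220:440,::-1],None,fx=3.5,fy=3.5,interpolation=cv2.INTER_CUBIC))
c=ctrl.calibration("wrist");im=ctrl.camera("wrist"); cv2.imwrite("pics/w3.png",im[:,:,::-1])
o,R=T(); print(o["ee_pos"],o["force"]);print(blobs(im,"red",(290,150,360,260),50),proj(c,o["ee_pos"]-[0,0,.008]))
E
```

```text
time_s: 5.22
ee_pos: [0.5487, -0.0547, 0.1299]
eef_rot: [-2.636, 1.57, 1.795]
force: [0.8, -0.6, -0.2]
grip_width: 0.0008
time_s: 5.38
ee_pos: [0.5478, -0.059, 0.1299]
eef_rot: [-1.141, 1.57, -2.996]
force: [-0.4, 0.1, -0.5]
grip_width: 0.0009
[ 0.54779997 -0.05951141  0.12998557] [-0.41927581 -0.02747132 -0.70047031]
[(array([325.5, 209.4]), 711)] [327.3 299.6]
```

View pics/s3.png

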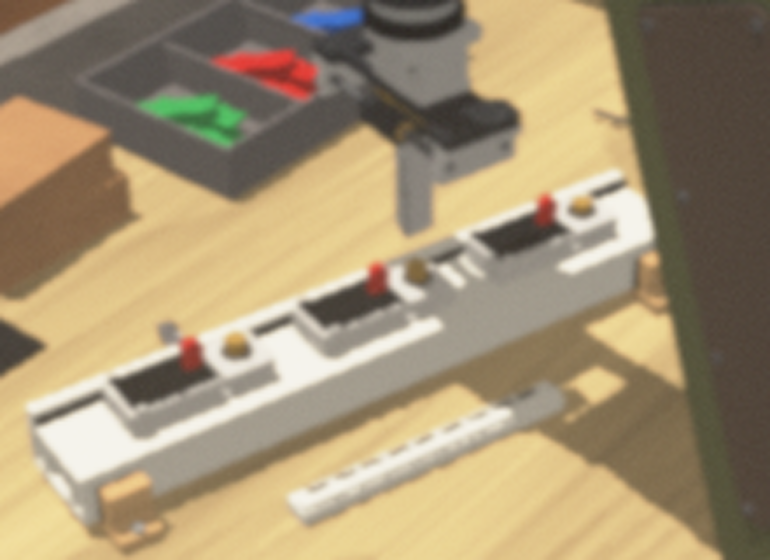

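View pics/w3.png

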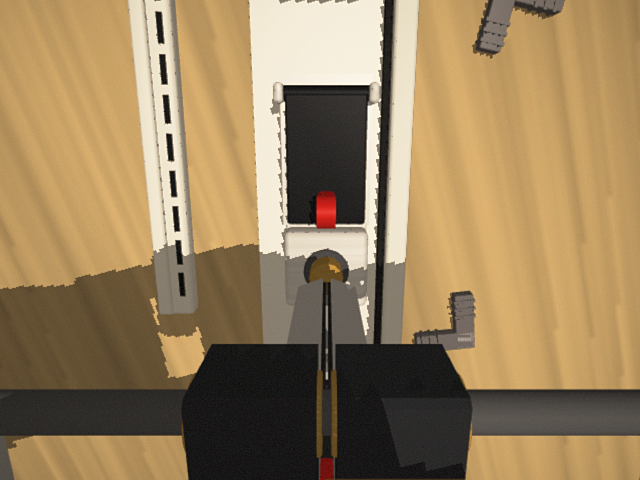

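The side view shows bolt c now lower, at about (581,206). In the wrist view the fingers are over bolt b at about (326,270). I'll descend.

```bash
python3 -m creep '{"hand":[1,1,1,1,1,1,1],"slide":[[0.01,0,0],[0.02,0,0],[0.028,0,0],[0.03,0,0],[0.031,0,0],[0.032,0,0],[0.032,0,0]],"spin":[0,0,0,0,0,0,0]}'
python3 -m creep '{"hand":[1,1,1,1],"slide":[[0.001,0,0],[0.002,0,0],[0.002,0,0],[0.002,0,0]],"spin":[0,0,0,0]}'
```

```text
time_s: 6.07
ee_pos: [0.548, -0.0585, 0.098]
eef_rot: [-2.241, 1.571, 2.186]
force: [-0.5, -0.2, 0.1]
grip_width: 0.0005
time_s: 6.4
ee_pos: [0.5483, -0.0585, 0.0967]
eef_rot: [1.688, 1.57, -0.167]
force: [-1.8, 0.8, 5.1]
grip_width: 0.0006
```

```bash
python3 -m creep '{"hand":[1,1,1],"slide":[[0.0005,0,0],[0.001,0,0],[0.001,0,0]],"spin":[0,0,0]}'
```

```text
time_s: 6.65
ee_pos: [0.5483, -0.0585, 0.0966]
eef_rot: [1.668, 1.57, -0.187]
force: [-6.8, 1.4, 15.6]
grip_width: 0.0005
```

b stops firm too. On to lock a.

```bash
python3 -m creep '{"hand":[1,1,1,1,1,1,1,1,1,1],"slide":[[-0.02,0,0],[-0.035,0,0],[-0.035,0,-0.035],[-0.035,0,-0.07],[-0.035,0,-0.105],[-0.035,0,-0.14],[-0.035,0,-0.165],[-0.035,0,-0.165],[-0.035,0,-0.165],[-0.035,0,-0.165]],"spin":[0,0,0,0,0,0,0,0,0,0]}'
python3 - <<'E'
from h import *
c=ctrl.calibration("wrist");im=ctrl.camera("wrist"); cv2.imwrite("pics/w4.png",im[:,:,::-1])
o,R=T(); print(o["ee_pos"],o["force"]);print(blobs(im,"red",(290,150,360,260),50))
E
```

```text
time_s: 7.48
ee_pos: [0.5942, 0.0993, 0.1299]
eef_rot: [-0.676, 1.571, -2.532]
force: [0.3, -0.1, 0.3]
grip_width: 0.0006
[0.59423517 0.09892087 0.13002082] [ 0.56815194 -0.54294182  0.50957739]
[(array([326.5, 210.2]), 711)]
```

View pics/w4.png

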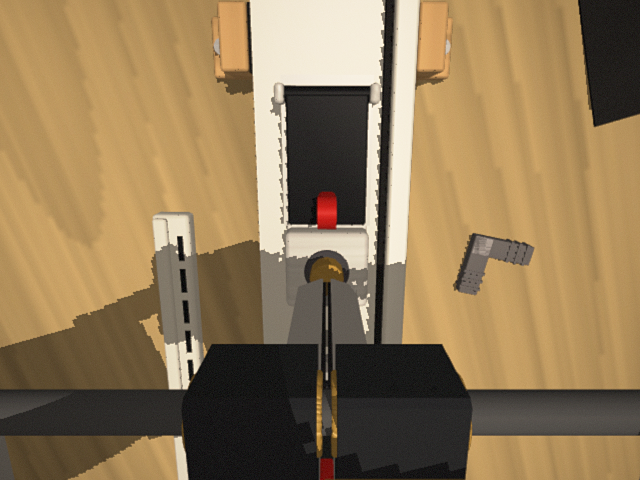

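The fingers are lined up over bolt a (326,270) the same way. I'll press down.

```bash
python3 -m creep '{"hand":[1,1,1,1,1,1,1],"slide":[[0.01,0,0],[0.02,0,0],[0.028,0,0],[0.03,0,0],[0.031,0,0],[0.032,0,0],[0.032,0,0]],"spin":[0,0,0,0,0,0,0]}'
python3 -m creep '{"hand":[1,1,1,1],"slide":[[0.001,0,0],[0.002,0,0],[0.003,0,0],[0.003,0,0]],"spin":[0,0,0,0]}'
```

```text
time_s: 8.12
ee_pos: [0.5944, 0.0998, 0.0981]
eef_rot: [2.959, 1.571, 1.104]
force: [-0.3, 0.3, 0.3]
grip_width: 0.0006
time_s: 8.45
ee_pos: [0.5945, 0.0999, 0.0951]
eef_rot: [1.966, 1.57, 0.11]
force: [1.0, 0.7, 0.1]
grip_width: 0.0
```

It passes 3.5 mm, so a is the loose one.

```bash
python3 -m creep '{"hand":[1,1,1,1,1,1],"slide":[[0.001,0,0],[0.002,0,0],[0.003,0,0],[0.004,0,0],[0.004,0,0],[0.004,0,0]],"spin":[0,0,0,0,0,0]}'
python3 -m creep '{"hand":[1,1,1,1],"slide":[[0.001,0,0],[0.002,0,0],[0.002,0,0],[0.002,0,0]],"spin":[0,0,0,0]}'
```

```text
time_s: 8.95
ee_pos: [0.5942, 0.0998, 0.0908]
eef_rot: [-1.161, 1.57, -3.016]
force: [0.3, -0.1, 0.5]
grip_width: 0.0007
time_s: 9.28
ee_pos: [0.5943, 0.0998, 0.0893]
eef_rot: [-1.135, 1.571, -2.99]
force: [-1.2, -0.5, 4.4]
grip_width: 0.0006
```

```bash
python3 -m creep '{"hand":[1,1,0,0,0,0,0,0],"slide":[[-0.02,0,0],[-0.045,0,0],[-0.06,0,0],[-0.06,0,-0.02],[-0.06,0,-0.036],[-0.06,0,-0.036],[-0.06,0,-0.036],[-0.06,0,-0.036]],"spin":[0,0,0,0,0,0,0,0]}'
python3 - <<'E'
from h import *
c=ctrl.calibration("wrist");im=ctrl.camera("wrist"); cv2.imwrite("pics/w5.png",im[:,:,::-1])
o,R=T(); print(o["ee_pos"],o["force"],o["grip_width"]);
for p,a in blobs(im,"red",(250,150,400,340),50):
    print(p,a,[ray(c,p,z) for z in (.106,.1)])
im=ctrl.camera("side"); cv2.imwrite("pics/s5.png",cv2.resize(im[150:310,220:440,::-1],None,fx=3.5,fy=3.5,interpolation=cv2.INTER_CUBIC))
im=ctrl.camera("top"); cv2.imwrite("pics/t5.png",cv2.resize(im[190:310,200:460,::-1],None,fx=3,fy=3,interpolation=cv2.INTER_CUBIC))
E
```

```text
time_s: 9.95
ee_pos: [0.6041, 0.1342, 0.1481]
eef_rot: [-1.053, 1.569, -2.908]
force: [1.0, -0.1, 0.3]
grip_width: 0.0372
[0.60416659 0.13400039 0.14829882] [-0.64265916 -0.01687451 -0.23327706] 0.04085509708597942
[327.1 267.5] 598 [array([0.60504974, 0.1376971 , 0.106     ]), array([0.60447864, 0.13574413, 0.1       ])]
```

View pics/w5.png

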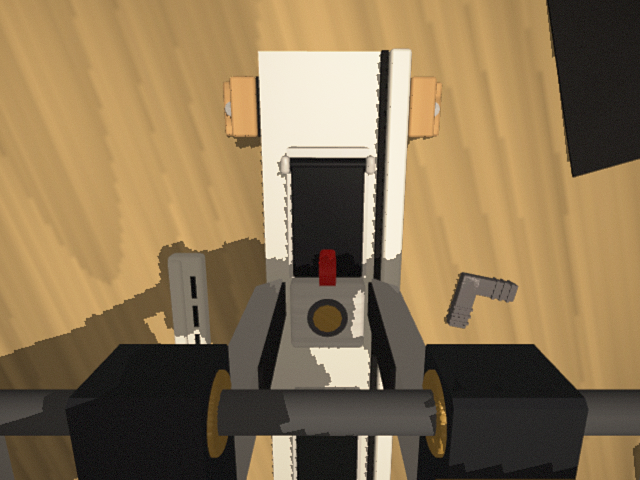

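View pics/s5.png

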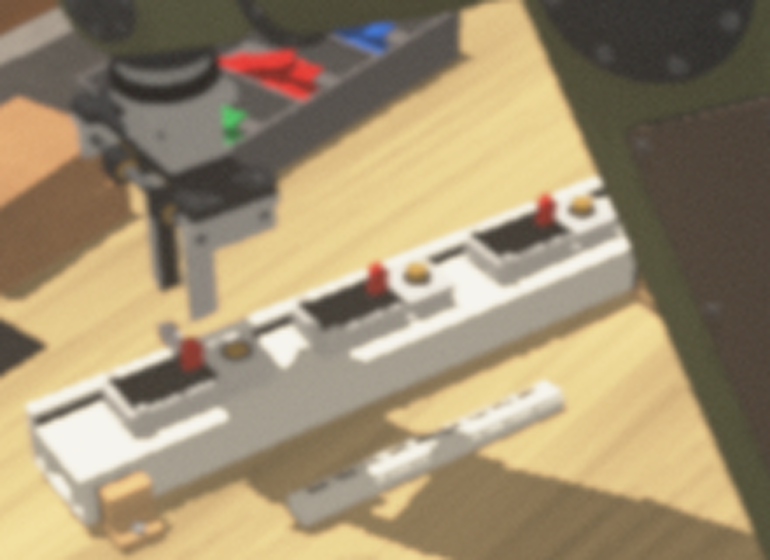

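The wrist view shows bolt a sunk at (327,318) and tab a at (327,267), centred between the fingers. The side view confirms bolt a is almost flush while b and c still stand proud. I'll descend over tab a and grip it.

```bash
python3 -m creep '{"hand":[0,0,0,0,0],"slide":[[0.015,0,-0.001],[0.03,0,-0.001],[0.043,0,-0.001],[0.051,0,-0.001],[0.051,0,-0.001]],"spin":[0,0,0,0,0]}' 8
python3 -m creep '{"hand":[1,1,1,1,1,1,1,1],"slide":[[0,0,0],[0,0,0],[0,0,0],[0,0,0],[0,0,0],[0,0,0],[0,0,0],[0,0,0]],"spin":[0,0,0,0,0,0,0,0]}' 8
python3 - <<'E'
from h import *
im=ctrl.camera("wrist"); cv2.imwrite("pics/w6.png",im[:,:,::-1])
E
```

```text
time_s: 10.52
ee_pos: [0.604, 0.135, 0.0961]
eef_rot: [-1.115, 1.568, -2.971]
force: [-0.5, 0.3, -0.5]
grip_width: 0.0474
time_s: 11.18
ee_pos: [0.6048, 0.1353, 0.0982]
eef_rot: [2.113, 1.571, 0.258]
force: [0.3, -1.3, 1.7]
grip_width: 0.0087
```

View pics/w6.png

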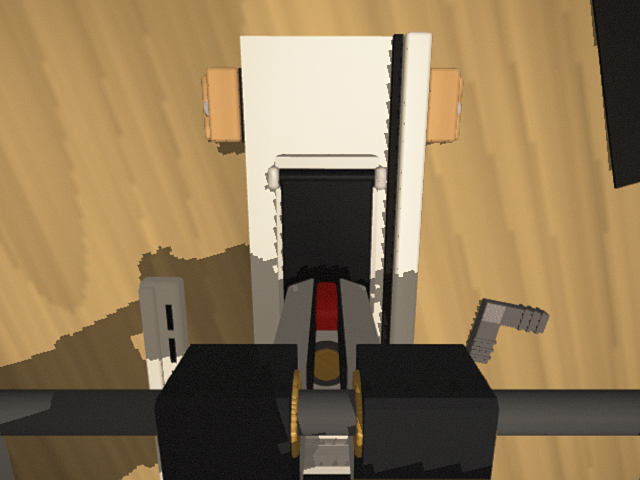

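The tab is between the pads, with an opening of 8.7 mm against its 9 mm thickness. I'll lift along the arc, first to 30° and then check.

```bash
python3 -m creep '{"hand":[1,1,1,1,1,1,1,1],"slide":[[-0.0048,0,-0.0021],[-0.0094,0,-0.0046],[-0.0137,0,-0.0075],[-0.0178,0,-0.0108],[-0.0216,0,-0.0145],[-0.025,0,-0.0184],[-0.025,0,-0.0184],[-0.025,0,-0.0184]],"spin":[0,0,0,0,0,0,0,0]}'
python3 - <<'E'
from h import *
im=ctrl.camera("wrist"); cv2.imwrite("pics/w7.png",im[:,:,::-1])
im=ctrl.camera("side"); cv2.imwrite("pics/s7.png",cv2.resize(im[150:310,220:440,::-1],None,fx=3.5,fy=3.5,interpolation=cv2.INTER_CUBIC))
E
```

```text
time_s: 11.9
ee_pos: [0.6101, 0.1533, 0.1234]
eef_rot: [2.075, 1.57, 0.219]
force: [-0.4, -1.0, 1.8]
grip_width: 0.0086
```

View pics/w7.png

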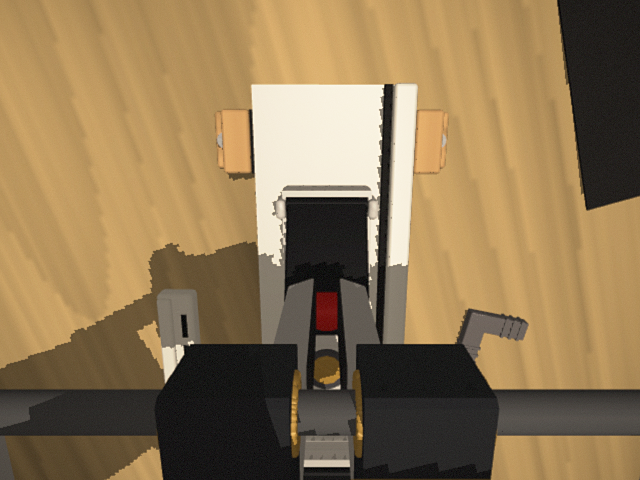

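View pics/s7.png

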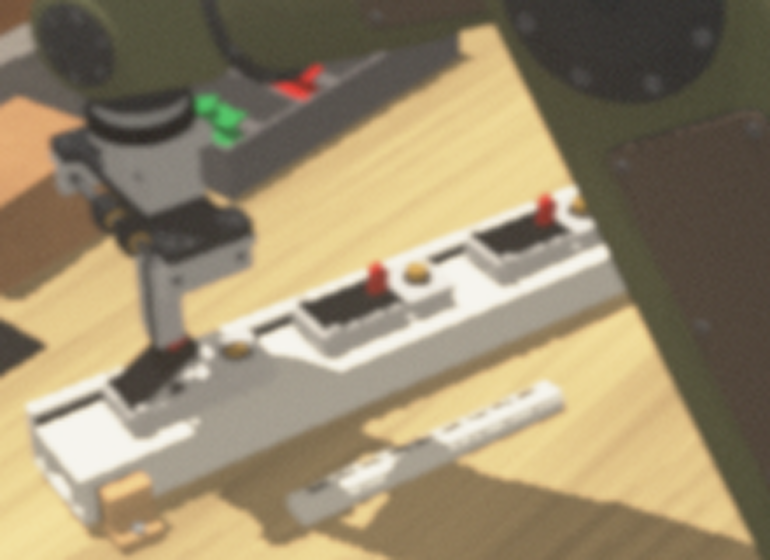

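The side view shows cap a raised about 30° with the tab in the fingers. I'll continue to about 70°.

```bash
python3 -m creep '{"hand":[1,1,1,1,1,1,1,1,1,1,1,1],"slide":[[-0.0031,0,-0.0043],[-0.0059,0,-0.0088],[-0.0082,0,-0.0135],[-0.0101,0,-0.0184],[-0.0115,0,-0.0234],[-0.0125,0,-0.0286],[-0.0131,0,-0.0338],[-0.0132,0,-0.0391],[-0.0132,0,-0.0391],[-0.0132,0,-0.0391],[-0.0132,0,-0.0391],[-0.0132,0,-0.0391]],"spin":[0,0,0,0,0,0,0,0,0,0,0,0]}'
python3 - <<'E'
from h import *
im=ctrl.camera("wrist"); cv2.imwrite("pics/w8.png",im[:,:,::-1])
im=ctrl.camera("side"); cv2.imwrite("pics/s8.png",cv2.resize(im[150:310,220:440,::-1],None,fx=3.5,fy=3.5,interpolation=cv2.INTER_CUBIC))
im=ctrl.camera("top"); cv2.imwrite("pics/t8.png",im[:,:,::-1])
E
```

```text
time_s: 13.0
ee_pos: [0.621, 0.1905, 0.1364]
eef_rot: [2.702, 1.57, 0.846]
force: [0.5, -0.0, 0.3]
grip_width: 0.0092
```

View pics/w8.png

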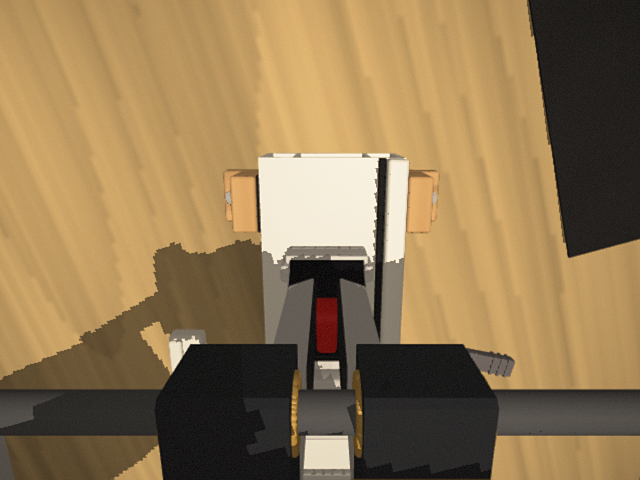

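View pics/s8.png

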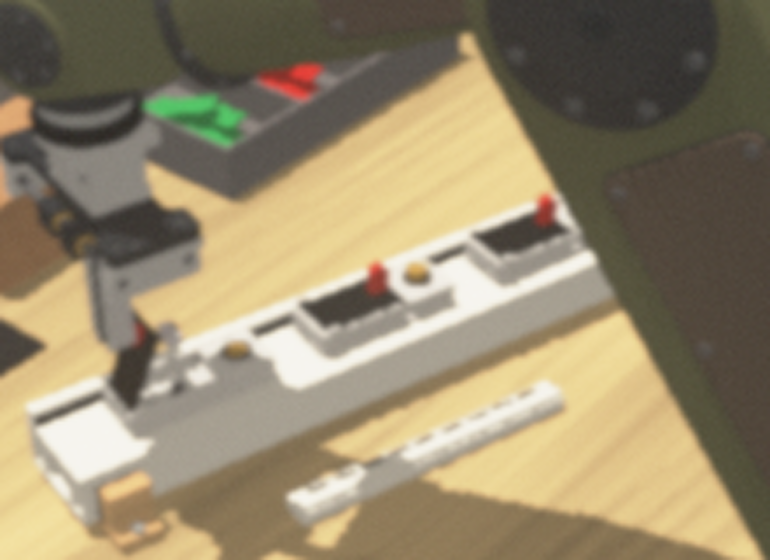

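View pics/t8.png

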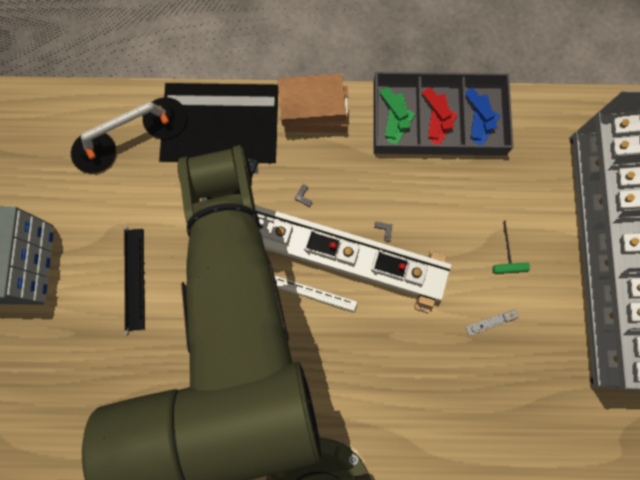

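The wrist view shows the red tab between the pads at (327,325). In the side view cap a stands near 70°, with its plate at about (135,365), and caps b and c are shut. The top view shows the loose parts where they were. I'll let it settle briefly, then hand in.

```bash
python3 -m creep '{"hand":[1,1,1,1,1,1],"slide":[[0,0,0],[0,0,0],[0,0,0],[0,0,0],[0,0,0],[0,0,0]],"spin":[0,0,0,0,0,0]}' 10
python3 - <<'E'
from h import *
print(ctrl.get_obs()["joint_vel"].round(4), ctrl.get_obs()["grip_width"])
print(ctrl.hand_in())
E
```

```text
time_s: 13.65
ee_pos: [0.621, 0.1905, 0.1364]
eef_rot: [2.131, 1.571, 0.276]
force: [1.0, -0.5, 3.6]
grip_width: 0.0088
[-0.0002 -0.0006  0.0003  0.0004  0.0008  0.0033] 0.008797734633061226
the job is handed in; nothing more can be done
None
```

I tapped all three bolts, found lock a loose, and handed the job in at about 13.7 s with its cap held open at about 70°. The hand-in gave no verdict.

- **Bolts:** c and b stopped firm about 3.4 mm in, at 18 N and 16 N. Bolt a ran on to about 10.7 mm with about 4 N at the end.
- **Cap a:** I gripped the red tab at 8 N and lifted it along the hinge arc. I raised the grip to 10 N just before handing in. The last picture shows the tab between the pads. The finger opening read 8.8 mm against the 9 mm tab, and the arm was at rest. The 70° comes from the commanded arc and the side view; I could not read the cap angle directly.
- **Other checks:** caps b and c are shut. The loose parts look unmoved in the last top view, judged by eye; the arm hid part of the trickle vent.
- **Early mistake:** my first two moves were typed in millimetres where metres are taken, so the arm ran at its speed cap past its targets. Nothing was touched.
- **Camera disagreement:** the top and wrist cameras differed by 2 to 6 mm along the stile. I worked between the two, and both the bolts and the tab were met.

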